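Move the oil bottles to the class tray in reverse order

TASK

Move the four small amber bottles from the wooden board into the grey tray, one in each compartment, in reverse order as counted from the green ends: the bottle that starts nearest the board's green end goes into the compartment farthest from the tray's green end, the next one into the next compartment, and so on, until the bottle that starts farthest from the board's green end stands nearest the tray's green end. All four must end standing upright on the tray's floor; tip none of them over, and leave the jug, the tall bottle and the jar where they are.

Things in the scene. Friction and masses are not known exactly. Their poses are not given: they have to be found in the camera images.
- board: wooden storage board, fixed, 228 x 62 x 18 mm, with an green block 14 mm long and 24 mm high across one end. Origin: centre of the wooden part's underside, on the table; x runs along the row towards the green end, y across it, z up. Its four places have their centres at x = -84, -28, +28 and +84 mm, y = 0. It may be turned any way on the table.
- tray: grey plastic tray, fixed, turned any way, 228 x 60 x 16 mm, with an green block 14 mm long, 24 mm high across one end. Origin: centre of the grey part's underside, on the table; x runs along the row to the green end, z up. Four open compartments, 52 mm square inside, centres at x = -84, -28, +28, +84 mm, y = 0; all walls 4 mm thick, 16 mm high; floor 4 mm above the table.
- center_white (a point): small amber glass bottle with a white cap: body 32 mm across and 48 mm high, paper band round it, then a neck and a cap 25 mm across; 78 mm high in all, about 70 g, loose, upright. The point is its centre, 39 mm above its underside; z runs up along the bottle. At the start it stands on the pad of its cap's colour.
- center_black (a point): small amber glass bottle with a black cap: body 32 mm across and 48 mm high, paper band round it, then a neck and a cap 25 mm across; 78 mm high in all, about 70 g, loose, upright. The point is its centre, 39 mm above its underside; z runs up along the bottle. At the start it stands on the pad of its cap's colour.
- center_red (a point): small amber glass bottle with a red cap: body 32 mm across and 48 mm high, paper band round it, then a neck and a cap 25 mm across; 78 mm high in all, about 70 g, loose, upright. The point is its centre, 39 mm above its underside; z runs up along the bottle. At the start it stands on the pad of its cap's colour.
- center_blue (a point): small amber glass bottle with a blue cap: body 32 mm across and 48 mm high, paper band round it, then a neck and a cap 25 mm across; 78 mm high in all, about 70 g, loose, upright. The point is its centre, 39 mm above its underside; z runs up along the bottle. At the start it stands on the pad of its cap's colour.
- pad_white: white disc 48 mm across and 4 mm thick, fixed on one of the board's four places: the home of the bottle with the white cap. Origin: centre of its underside, 18 mm above the table; its top lies 22 mm above the table.
- pad_black: black disc 48 mm across and 4 mm thick, fixed on one of the board's four places: the home of the bottle with the black cap. Origin: centre of its underside, 18 mm above the table; its top lies 22 mm above the table.
- pad_red: red disc 48 mm across and 4 mm thick, fixed on one of the board's four places: the home of the bottle with the red cap. Origin: centre of its underside, 18 mm above the table; its top lies 22 mm above the table.
- pad_blue: blue disc 48 mm across and 4 mm thick, fixed on one of the board's four places: the home of the bottle with the blue cap. Origin: centre of its underside, 18 mm above the table; its top lies 22 mm above the table.
- jug: clear plastic measuring jug with a side handle, 104 mm across the rim, 115 mm high, loose; bystander. Origin: centre of its underside.
- stock: tall amber bottle, 64 mm across, 150 mm high, loose; bystander. Origin: centre of its underside.
- jar: glass jar with a brass-coloured lid, 72 mm across, 90 mm high, loose; bystander. Origin: centre of its underside.

How it is judged:
By the outcome, as a careful person would: the job done as asked, in the order asked, and still so for the second after the job is handed in, with the robot touching nothing.
It also fails if it takes over 106 s, if anything falls off the work surface, if the arm or the gripper's body presses on something with over 40 N, if the wrist force passes 120 N, or if a joint passes its speed limit or range.

ROBOT

A 6-joint arm with a two-finger parallel gripper is mounted at the origin on the work surface. World frame = base frame: x ahead of the robot, y to its left, z up, the work surface at z = 0. Lengths are in mm, angles in rad, forces in N, time in s.
With the tool pointing down it reaches from about 275 to 750 mm from the base axis. Payload 10.2 kg.
Tool frame: the origin (TCP) lies on the centre line of the jaws, within the pads' length; the fingertips stand 17 mm ahead of it and the grasp point (between the pads) lies 2 mm behind it; z points along the fingers, y is the line along which they close (so a half turn about z gives the same grasp; the last joint's range is limited). The gripper opens to 85 mm and grips with 20 to 120 N. Pads are 22 mm wide; open, the fingers measure 114 mm over their backs; the gripper's body (76 mm by 85 mm) begins 54 mm behind the grasp point. The pads swing forward as they close: fully open they stand 13 mm farther back than shut.
Start: joints at [-1.487, 0.313, 1.498, -0, 1.331, -0.223], TCP at [158.542, -500.495, 248.294] pointing down, gripper open.
Joint ranges: [-2.94, 2.94], [-0.97, 2.17], [0.19, 2.56], [-1.23, 4.37], [0.02, 3.11], [-2.88, 2.88]. Speed limits (rad/s): [2.39, 2.39, 3.01, 3.14, 3.14, 3.14].

INTERFACE

Orientations are given as a unit quaternion [w, x, y, z].
In Python, from rig import ctrl gives the robot as it stands. The module is installed in compiled form; this text tells all that it offers.
- The arm moves only by the shell command python3 -m jog 'ROWS' [FORCE]. ROWS is JSON, a list of rows, each an object with "delta_pos": the shift along the world's x, y, z in mm, a list of three; "angular": the turn, a rotation vector about the world's x, y, z in rad, a list of three; "fingers": the opening, from 0 (shut) to 1 (fully open). In form: [{"delta_pos": [tx, ty, tz], "angular": [rx, ry, rz], "fingers": fingers}, ...]. A call has 1 to 10 rows; each row is the pose to reach, as a shift and turn from the pose commanded when the call began; what a row does not reach only later rows make up. A row lasts 1/8 s, in which the tool goes at most 62.5 mm and 10.7 degrees, less where a joint would pass 70% of its speed; a pose out of reach is approached as far as the arm can. A call with a gripper value outside its range is refused whole. The fingers move at their own pace and stop on an object; FORCE is the grip in N (left out, the last holds). Time passes only in rows, so rows that repeat a pose let the fingers close. It gives the time, the measured TCP pose, the force, the opening and the grip force at its end, in the units of the state.
- ctrl.sense(): the state, without advancing time (a new reading comes with each control period).
- ctrl.capture(name): name is "side" or "top" or "wrist"; returns a dict with "pixels" (420x560x3 uint8, blue, green, red), "fx", "fy", "cx", "cy" (pixels), "R" (3x3) and "t" (3): a world point X has camera coordinates R X + t. Camera axes: x right, y down, z forward; pixel columns grow to the right and rows downward; lengths in mm; the calibration is good to about 2 mm. A picture is of the moment at which its call begins. There is no depth.
- ctrl.finish_job(): hands the job in; it is judged then, once.
The state is a dict: "time_s": time; "joints": joint angles; "dq": joint speeds; "tau": joint torques, N m; "eef_pos": TCP position; "ee_rot": TCP orientation; "force": force on the tool from outside, world axes, zero at the start; "wrist_torque": the same for the moment, N m; "grip_width": opening from 0.0 (shut) to 1.0 (fully open); "grip_force": force on a finger pad.
Only numpy, scipy, OpenCV 4.12 (cv2) and the standard library are available. Lean on these libraries where they do the work, as an engineer would, in place of code of your own. Each camera call takes 0.05 s, during which the arm holds its last target. There are 200 camera calls.

## Working session

There is one attempt and no reset: what is moved stays moved. The work goes in short steps, Python scripts to look and compute and a shell command to move; the robot and the scene stay as the last step left them, time stands still between calls to the robot, and variables do not carry over. Pictures are saved under pics/ and viewed, at most 14 in all, crops included, and the job is handed in when it is done.

```bash
mkdir -p pics; python3 - <<'E'
from rig import ctrl
import cv2, numpy as np, pickle
d={}
for n in ["top","side","wrist"]:
    c=ctrl.capture(n); d[n]=c; cv2.imwrite(f"pics/{n}0.png",np.array(c["pixels"],dtype=np.uint8))
    print(n,c["fx"],c["fy"],c["cx"],c["cy"],np.round(c["R"],3).tolist(),np.round(c["t"],1).tolist())
pickle.dump(d,open("d0.pkl","wb"))
s=ctrl.sense();print({k:s[k] for k in("time_s","eef_pos","ee_rot","grip_width","force")})
E
```

```text
top 481.2439329193099 481.2439329193099 287.85844277698845 210.0957363833154 [[0.012, -1.0, -0.016], [-0.997, -0.011, -0.081], [0.081, 0.017, -0.997]] [-7.1, 642.4, 1507.8]
side 503.827738986014 503.827738986014 280.94073675922317 205.83239838964502 [[0.983, -0.182, 0.007], [-0.097, -0.555, -0.826], [0.154, 0.811, -0.564]] [-626.2, 98.1, 1262.7]
wrist 365.6205936038727 365.6205936038727 281.14768431501244 205.85292308398616 [[0.302, -0.953, -0.002], [-0.916, -0.291, 0.277], [-0.264, -0.082, -0.961]] [-525.1, -36.7, 378.3]
{'time_s': 0.15, 'eef_pos': array([ 158.51044422, -500.31294428,  247.89164419]), 'ee_rot': array([-4.76892059e-04,  9.88259785e-01,  1.52782098e-01,  2.05958478e-05]), 'grip_width': 1.0031172391147436, 'force': array([ 2.58176482e-01, -1.36731081e-04,  7.86065854e-02])}
```

View pics/top0.png

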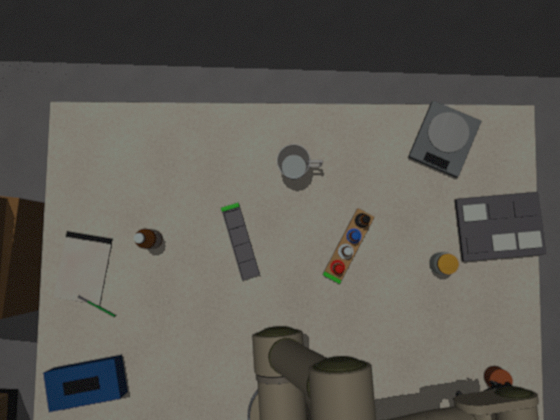

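View pics/side0.png

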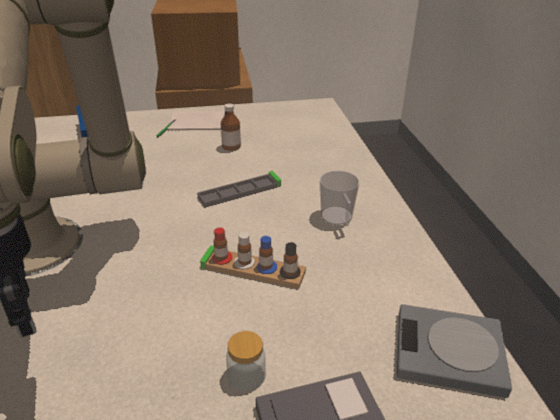

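The top view shows the board with its green end at (333,279). From there the caps run red (338,268), white (347,252), blue (355,237), black (363,220). The tray's green end is at (231,208) and its far end at about (251,277).

```bash
cat > h.py <<'E'
import cv2, numpy as np
def ray(c,px,z):
    R=np.array(c["R"]);t=np.array(c["t"]);o=-R.T@t
    d=R.T@np.array([(px[0]-c["cx"])/c["fx"],(px[1]-c["cy"])/c["fy"],1]); return o+d*(z-o[2])/d[2]
def proj(c,X):
    p=np.array(c["R"])@np.array(X)+np.array(c["t"]); return np.array([p[0]/p[2]*c["fx"]+c["cx"],p[1]/p[2]*c["fy"]+c["cy"]])
def tri(c1,p1,c2,p2):
    A=[];b=[]
    for c,p in((c1,p1),(c2,p2)):
        R=np.array(c["R"]);t=np.array(c["t"])
        d=R.T@np.array([(p[0]-c["cx"])/c["fx"],(p[1]-c["cy"])/c["fy"],1]);d/=np.linalg.norm(d)
        P=np.eye(3)-np.outer(d,d);A.append(P);b.append(P@(-R.T@t))
    return np.linalg.solve(sum(A),sum(b))
def blobs(c,lo,hi,roi,amin=15):
    x0,y0,x1,y1=roi; hsv=cv2.cvtColor(np.array(c["pixels"],np.uint8),cv2.COLOR_BGR2HSV)
    m=np.zeros(hsv.shape[:2],np.uint8); m[y0:y1,x0:x1]=cv2.inRange(hsv,np.array(lo),np.array(hi))[y0:y1,x0:x1]
    n,l,s,ce=cv2.connectedComponentsWithStats(m)
    return m,sorted([(int(s[i,4]),ce[i].round(1).tolist(),s[i,:4].tolist()) for i in range(1,n) if s[i,4]>=amin],reverse=True)
E
python3 - <<'E'
import pickle;from h import *
d=pickle.load(open("d0.pkl","rb"));T=d["top"];S=d["side"]
for nm,c,rt,rb in(("top",T,(205,195,270,290),(315,200,385,290)),("side",S,(190,165,290,210),(190,215,310,290))):
    for lab,r in(("tray",rt),("board",rb)):
        b=blobs(c,(45,100,60),(75,255,255),r)[1]; print(nm,lab,"green",b[:2],[ray(c,x[1],22).round(0).tolist() for x in b[:1]])
    for lab,lo,hi in(("blue",(110,120,50),(130,255,255)),("red",(0,180,80),(6,255,255)),("red2",(172,150,80),(180,255,255)),("black",(0,0,0),(180,255,35)),("white",(0,0,130),(180,40,255))):
        b=blobs(c,lo,hi,rb)[1][:2];print(nm,lab,b,[ray(c,x[1],95).round(0).tolist() for x in b])
m,_=blobs(T,(0,0,20),(180,255,110),(215,195,265,290));m2,b=blobs(T,(0,0,20),(180,70,110),(215,195,265,290))
cs,_=cv2.findContours(m2,0,2);k=max(cs,key=cv2.contourArea);r=cv2.minAreaRect(k);print("tray rect",r);
B=cv2.boxPoints(r);print([ray(T,p,16).round(0).tolist() for p in B],ray(T,r[0],16))
m2,b=blobs(T,(5,90,90),(22,255,255),(315,200,385,290));print("wood",b[:4]);
pts=cv2.findNonZero(m2);r=cv2.minAreaRect(pts);print("board rect",r,[ray(T,p,18).round(0).tolist() for p in cv2.boxPoints(r)])
a=np.array(T["pixels"],np.uint8)[190:300,205:395]
cv2.imwrite("pics/c1.png",cv2.resize(a,None,fx=4,fy=4,interpolation=cv2.INTER_CUBIC))
E
```

```text
top tray green [(81, [229.4, 206.9], [221, 203, 18, 9])] [[651.0, 188.0, 22.0]]
top board green [(83, [331.6, 277.3], [323, 272, 18, 12])] [[432.0, -140.0, 22.0]]
top blue [(21, [356.2, 238.9], [352, 234, 9, 9])] [[552.0, -209.0, 95.0]]
top red [(116, [337.9, 266.3], [330, 260, 15, 13])] [[469.0, -154.0, 95.0]]
top red2 [] []
top black [(43, [359.3, 221.3], [356, 214, 11, 13]), (37, [365.6, 219.2], [363, 216, 6, 8])] [[605.0, -218.0, 95.0], [612.0, -237.0, 95.0]]
top white [(31, [347.9, 250.6], [345, 248, 7, 6]), (26, [335.1, 240.7], [331, 235, 10, 12])] [[516.0, -184.0, 95.0], [546.0, -145.0, 95.0]]
side tray green [(69, [275.2, 177.2], [269, 171, 12, 15])] [[653.0, 183.0, 22.0]]
side board green [(123, [206.4, 256.1], [201, 246, 13, 23])] [[429.0, -146.0, 22.0]]
side blue [(60, [270.6, 268.9], [262, 263, 15, 10]), (41, [265.4, 239.1], [261, 237, 10, 5])] [[559.0, -300.0, 95.0], [564.0, -198.0, 95.0]]
side red [(35, [227.0, 258.4], [221, 253, 10, 10]), (32, [218.8, 230.5], [215, 228, 9, 6])] [[473.0, -250.0, 95.0], [463.0, -148.0, 95.0]]
side red2 [] []
side black [] []
side white [(17, [265.8, 236.4], [260, 235, 12, 5])] [[566.0, -189.0, 95.0]]
tray rect ((241.01449584960938, 243.7364501953125), (72.93968200683594, 20.347829818725586), 73.49563598632812)
[[636.0, 215.0, 16.0], [655.0, 153.0, 16.0], [433.0, 83.0, 16.0], [414.0, 144.0, 16.0]] [533.86412429 148.69544587  16.        ]
wood [(487, [347.4, 244.6], [325, 209, 49, 71])]
board rect ((349.17431640625, 243.50405883789062), (19.079423904418945, 70.39111328125), 27.89727020263672) [[454.0, -117.0, 18.0], [652.0, -221.0, 18.0], [624.0, -275.0, 18.0], [426.0, -171.0, 18.0]]
```

View pics/c1.png

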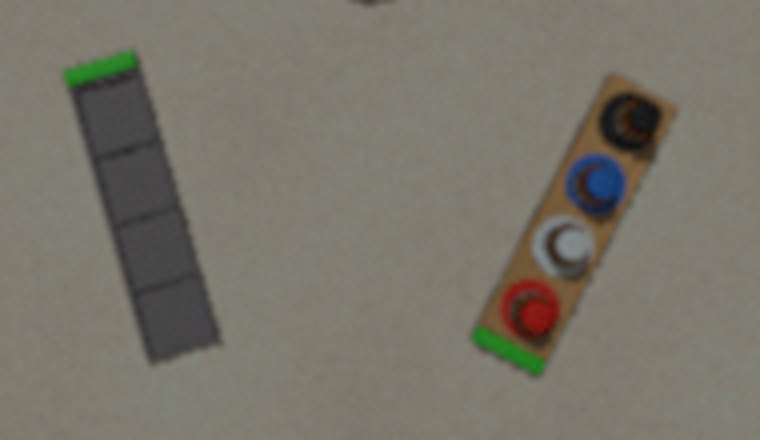

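The crop shows four grey compartments, with the tray's green end at the top left. The board axis is at about −28° and the tray axis at about 18°. The two measures of the tray's green-to-centre distance (123 mm against 121 mm nominal) agree. Next I move above the bottles, turned so the jaws close across the row.

```bash
python3 -m jog '[{"delta_pos":[381,304,22],"angular":[0,0,-0.79],"fingers":1},{"delta_pos":[381,304,22],"angular":[0,0,-0.79],"fingers":1},{"delta_pos":[381,304,22],"angular":[0,0,-0.79],"fingers":1},{"delta_pos":[381,304,22],"angular":[0,0,-0.79],"fingers":1},{"delta_pos":[381,304,22],"angular":[0,0,-0.79],"fingers":1},{"delta_pos":[381,304,22],"angular":[0,0,-0.79],"fingers":1},{"delta_pos":[381,304,22],"angular":[0,0,-0.79],"fingers":1},{"delta_pos":[381,304,22],"angular":[0,0,-0.79],"fingers":1},{"delta_pos":[381,304,22],"angular":[0,0,-0.79],"fingers":1},{"delta_pos":[381,304,22],"angular":[0,0,-0.79],"fingers":1}]'
python3 - <<'E'
from rig import ctrl
import cv2, numpy as np, pickle
from h import *
c=ctrl.capture("wrist");pickle.dump(c,open("w1.pkl","wb"));cv2.imwrite("pics/w1.png",np.array(c["pixels"],np.uint8))
s=ctrl.sense();print(s["eef_pos"],s["ee_rot"],s["joints"])
for n,p in(("red",(465,-157)),("white",(514,-183)),("blue",(564,-209)),("black",(613,-235))): print(n,proj(c,(*p,100)).round(0),proj(c,(*p,22)).round(0))
E
```

```text
time_s: 1.4
eef_pos: [539.5, -196.4, 269.9]
ee_rot: [0.0, 0.971, -0.239, -0.0]
force: [0.5, -0.6, -0.1]
grip_width: 1.0
grip_force: 0.0
[ 538.93456759 -197.11544345  269.97395169] [ 7.56950241e-05  9.70904988e-01 -2.39464670e-01 -4.13239044e-04] [-5.54547319e-01  4.08603962e-01  1.30659357e+00 -4.02467413e-04
  1.42713495e+00  1.49993570e+00]
red [280. 281.] [280. 247.]
white [280. 222.] [280. 198.]
blue [280. 155.] [280. 144.]
black [280.  83.] [280.  87.]
```

View pics/w1.png

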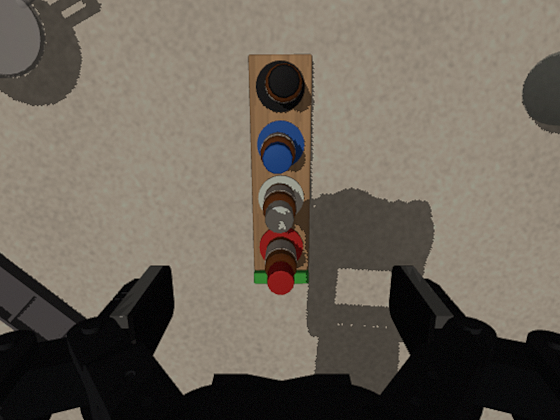

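The wrist view matches the prediction: red cap at (281,281), white (280,218), blue (278,154), black (285,82). I'll turn those into positions and get the tray slots from the two tray views.

```bash
python3 - <<'E'
import pickle
from h import *
c=pickle.load(open("w1.pkl","rb"))
for n,p in(("red",(281,281.5)),("white",(280,217.5)),("blue",(277.5,156)),("black",(285,82))): print(n,ray(c,p,99).round(1))
for n,p in(("redpad",(281,247)),("whitepad",(281,197)),("bluepad",(281,146)),("blackpad",(280.5,87)),("far edge",(281,55)),("green",(281,277))): print(n,ray(c,p,22).round(1))
E
```

```text
red [ 463.2 -157.4   99. ]
white [ 516.9 -184.5   99. ]
blue [ 564.3 -207.1   99. ]
black [ 611.9 -238.6   99. ]
redpad [ 464.3 -158.    22. ]
whitepad [ 514.5 -184.2   22. ]
bluepad [ 561.9 -209.    22. ]
blackpad [ 612.5 -235.    22. ]
far edge [ 637.9 -248.8   22. ]
green [ 432.1 -141.1   22. ]
```

```bash
python3 -m jog '[{"delta_pos":[-76,39,-20],"angular":[0,0,0],"fingers":1},{"delta_pos":[-76,39,-60],"angular":[0,0,0],"fingers":1},{"delta_pos":[-76,39,-120],"angular":[0,0,0],"fingers":1},{"delta_pos":[-76,39,-170],"angular":[0,0,0],"fingers":1},{"delta_pos":[-76,39,-200],"angular":[0,0,0],"fingers":1},{"delta_pos":[-76,39,-214],"angular":[0,0,0],"fingers":1},{"delta_pos":[-76,39,-214],"angular":[0,0,0],"fingers":0.6},{"delta_pos":[-76,39,-214],"angular":[0,0,0],"fingers":0.5}]' 40
python3 -m jog '[{"delta_pos":[0,0,0],"angular":[0,0,0],"fingers":0.3},{"delta_pos":[0,0,0],"angular":[0,0,0],"fingers":0.2},{"delta_pos":[0,0,0],"angular":[0,0,0],"fingers":0.2},{"delta_pos":[0,0,0],"angular":[0,0,0],"fingers":0.2},{"delta_pos":[0,0,0],"angular":[0,0,0],"fingers":0.2},{"delta_pos":[0,0,0],"angular":[0,0,0],"fingers":0.2}]' 40
```

```text
time_s: 2.45
eef_pos: [464.0, -158.1, 57.5]
ee_rot: [0.0, 0.971, -0.239, 0.001]
force: [-0.7, -1.2, 0.7]
grip_width: 0.603
grip_force: 0.0
time_s: 3.2
eef_pos: [464.0, -157.8, 57.4]
ee_rot: [0.0, 0.971, -0.239, 0.001]
force: [-1.1, 0.3, 6.0]
grip_width: 0.364
grip_force: 39.2
```

```bash
python3 -m jog '[{"delta_pos":[0,0,50],"angular":[0,0,0],"fingers":0.2},{"delta_pos":[0,0,100],"angular":[0,0,0],"fingers":0.2},{"delta_pos":[-2,50,150],"angular":[0,0,0.15],"fingers":0.2},{"delta_pos":[-4,100,150],"angular":[0,0,0.3],"fingers":0.2},{"delta_pos":[-6,150,150],"angular":[0,0,0.45],"fingers":0.2},{"delta_pos":[-8,200,150],"angular":[0,0,0.6],"fingers":0.2},{"delta_pos":[-9,250,150],"angular":[0,0,0.75],"fingers":0.2},{"delta_pos":[-10,280,150],"angular":[0,0,0.797],"fingers":0.2},{"delta_pos":[-10,280,150],"angular":[0,0,0.797],"fingers":0.2},{"delta_pos":[-10,280,150],"angular":[0,0,0.797],"fingers":0.2}]'
python3 - <<'E'
from rig import ctrl
import cv2, numpy as np, pickle
from h import *
c=ctrl.capture("wrist");pickle.dump(c,open("w2.pkl","wb"))
im=np.array(c["pixels"],np.uint8).copy()
a=np.radians(18);u=np.array([np.cos(a),np.sin(a)]);v=np.array([-u[1],u[0]])
for x,y in((114,30),(114,-30),(-114,30),(-114,-30),(128,30),(128,-30)):
    q=np.array((534,149))+x*u+y*v; p=proj(c,(*q,16)); print((x,y),p.round(0)); 
cv2.imwrite("pics/w2.png",im)
s=ctrl.sense();print(s["eef_pos"],s["ee_rot"],s["joints"],s["grip_width"])
print(blobs(c,(45,100,40),(75,255,255),(0,0,560,420))[1][:2])
E
```

```text
time_s: 4.45
eef_pos: [453.6, 122.0, 206.5]
ee_rot: [0.0, 0.988, 0.156, 0.0]
force: [-0.3, -0.2, -0.5]
grip_width: 0.362
grip_force: 40.1
(114, 30) [238. -83.]
(114, -30) [320. -83.]
(-114, 30) [246. 214.]
(-114, -30) [313. 214.]
(128, 30) [ 237. -106.]
(128, -30) [ 320. -106.]
[453.65218328 121.73325043 206.47256086] [1.10345113e-04 9.87821785e-01 1.55589494e-01 1.32141056e-04] [ 1.20522690e-02  2.30809784e-01  1.72035215e+00 -1.94341354e-04
  1.19013748e+00  1.27047240e+00] 0.36058176191120445
[(1173, [531.4, 284.2], [502, 256, 58, 58])]
```

View pics/w2.png

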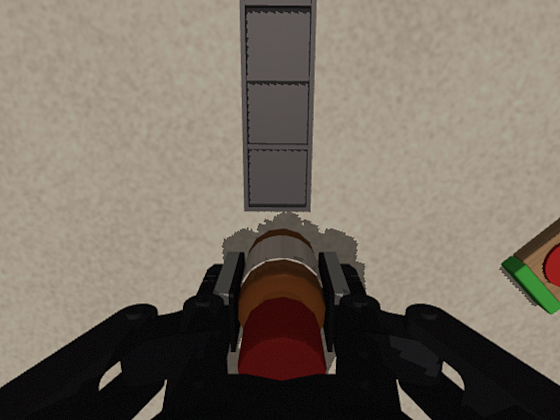

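The tray fills the upper middle of the view: near-end corners at (244.5,211.5) and (311,211.5), side walls leaving the frame at (240,0) and (316.5,0). It lies close to the prediction.

```bash
python3 - <<'E'
import pickle
from h import *
c=pickle.load(open("w2.pkl","rb"))
L,R,L2,R2=[ray(c,p,16)[:2] for p in((244.5,211.5),(311,211.5),(240,2),(316.5,2))]
print(L,R,L2,R2,"w",np.linalg.norm(L-R),np.linalg.norm(L2-R2))
n=(L+R)/2;f=(L2+R2)/2;print("end",n,"ang",np.degrees(np.arctan2(*(f-n)[::-1])))
for th in(18,np.degrees(np.arctan2(*(f-n)[::-1]))):
    a=np.radians(th);u=np.array([np.cos(a),np.sin(a)])
    for k in(30,86,142,198): print(th.__round__(1),k-114,(n+k*u).round(1))
E
```

```text
[418.32330529 144.59634554] [436.82729693  87.51935267] [579.93571362 195.70273801] [598.19214809 139.37747079] w 60.00150682889605 59.210076225607075
end [427.57530111 116.05784911] ang 17.68217848906787
18 -84 [456.1 125.3]
18 -28 [509.4 142.6]
18 28 [562.6 159.9]
18 84 [615.9 177.2]
17.7 -84 [456.2 125.2]
17.7 -28 [509.5 142.2]
17.7 28 [562.9 159.2]
17.7 84 [616.2 176.2]
```

```bash
python3 -m jog '[{"delta_pos":[3,3,-40],"angular":[0,0,0],"fingers":0.2},{"delta_pos":[3,3,-90],"angular":[0,0,0],"fingers":0.2},{"delta_pos":[3,3,-125],"angular":[0,0,0],"fingers":0.2},{"delta_pos":[3,3,-145],"angular":[0,0,0],"fingers":0.2},{"delta_pos":[3,3,-155],"angular":[0,0,0],"fingers":0.2},{"delta_pos":[3,3,-162],"angular":[0,0,0],"fingers":0.2},{"delta_pos":[3,3,-166],"angular":[0,0,0],"fingers":0.2},{"delta_pos":[3,3,-166],"angular":[0,0,0],"fingers":0.2},{"delta_pos":[3,3,-166],"angular":[0,0,0],"fingers":0.2}]'
```

```text
time_s: 5.62
eef_pos: [456.8, 125.5, 40.7]
ee_rot: [0.0, 0.988, 0.156, 0.0]
force: [0.0, -0.3, -0.4]
grip_width: 0.36
grip_force: 40.1
```

```bash
python3 -m jog '[{"delta_pos":[0,0,-1],"angular":[0,0,0],"fingers":0.2},{"delta_pos":[0,0,-1],"angular":[0,0,0],"fingers":0.2},{"delta_pos":[0,0,-1],"angular":[0,0,0],"fingers":0.42},{"delta_pos":[0,0,-1],"angular":[0,0,0],"fingers":0.5},{"delta_pos":[0,0,-1],"angular":[0,0,0],"fingers":0.8},{"delta_pos":[0,0,-1],"angular":[0,0,0],"fingers":1},{"delta_pos":[0,0,-1],"angular":[0,0,0],"fingers":1},{"delta_pos":[0,0,20],"angular":[0,0,0],"fingers":1},{"delta_pos":[0,0,70],"angular":[0,0,0],"fingers":1},{"delta_pos":[0,0,130],"angular":[0,0,0],"fingers":1}]'
python3 -m jog '[{"delta_pos":[0,0,60],"angular":[0,0,0],"fingers":1},{"delta_pos":[0,0,60],"angular":[0,0,0],"fingers":1},{"delta_pos":[0,0,60],"angular":[0,0,0],"fingers":1}]'
python3 - <<'E'
from rig import ctrl
import cv2, numpy as np
a=np.array(ctrl.capture("side")["pixels"],np.uint8);b=np.array(ctrl.capture("wrist")["pixels"],np.uint8)
x=cv2.resize(a[140:300,170:380],(525,400),interpolation=cv2.INTER_CUBIC)
cv2.imwrite("pics/p1.png",np.hstack([x,cv2.resize(b,(275,400))]))
E
```

```text
time_s: 6.88
eef_pos: [456.0, 125.5, 171.3]
ee_rot: [-0.0, 0.988, 0.156, -0.001]
force: [0.3, -0.8, -0.3]
grip_width: 0.999
grip_force: 0.0
time_s: 7.25
eef_pos: [456.1, 125.5, 229.4]
ee_rot: [-0.0, 0.988, 0.156, -0.001]
force: [-0.1, -0.0, -0.4]
grip_width: 0.999
grip_force: 0.0
```

View pics/p1.png

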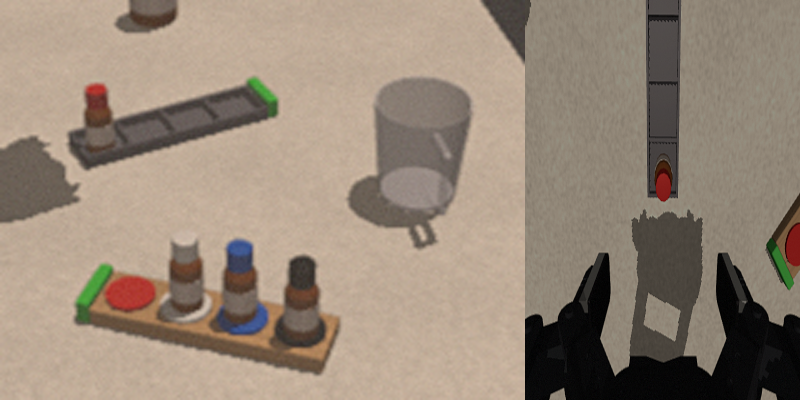

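Red stands upright in the compartment farthest from the green end (left panel near (97,120)). Next is white.

```bash
python3 -m jog '[{"delta_pos":[10,-50,0],"angular":[0,0,-0.13],"fingers":1},{"delta_pos":[20,-105,0],"angular":[0,0,-0.27],"fingers":1},{"delta_pos":[30,-160,0],"angular":[0,0,-0.4],"fingers":1},{"delta_pos":[40,-215,0],"angular":[0,0,-0.55],"fingers":1},{"delta_pos":[50,-270,0],"angular":[0,0,-0.7],"fingers":1},{"delta_pos":[60,-310,0],"angular":[0,0,-0.797],"fingers":1},{"delta_pos":[60,-310,0],"angular":[0,0,-0.797],"fingers":1},{"delta_pos":[60,-310,-50],"angular":[0,0,-0.797],"fingers":1},{"delta_pos":[60,-310,-90],"angular":[0,0,-0.797],"fingers":1},{"delta_pos":[60,-310,-90],"angular":[0,0,-0.797],"fingers":1}]'
python3 -m jog '[{"delta_pos":[0,0,-50],"angular":[0,0,0],"fingers":1},{"delta_pos":[0,0,-75],"angular":[0,0,0],"fingers":1},{"delta_pos":[0,0,-83],"angular":[0,0,0],"fingers":1},{"delta_pos":[0,0,-83],"angular":[0,0,0],"fingers":0.6},{"delta_pos":[0,0,-83],"angular":[0,0,0],"fingers":0.5},{"delta_pos":[0,0,-83],"angular":[0,0,0],"fingers":0.3},{"delta_pos":[0,0,-83],"angular":[0,0,0],"fingers":0.2},{"delta_pos":[0,0,-83],"angular":[0,0,0],"fingers":0.2},{"delta_pos":[0,0,-83],"angular":[0,0,0],"fingers":0.2},{"delta_pos":[0,0,-83],"angular":[0,0,0],"fingers":0.2}]' 40
```

```text
time_s: 8.6
eef_pos: [515.1, -182.9, 137.5]
ee_rot: [-0.001, 0.971, -0.239, -0.003]
force: [0.4, -0.5, 1.5]
grip_width: 1.0
grip_force: 0.0
time_s: 9.85
eef_pos: [517.0, -184.7, 58.5]
ee_rot: [0.0, 0.971, -0.239, 0.001]
force: [-2.0, 1.7, 5.0]
grip_width: 0.362
grip_force: 39.3
```

```bash
python3 -m jog '[{"delta_pos":[0,0,50],"angular":[0,0,0],"fingers":0.2},{"delta_pos":[0,0,100],"angular":[0,0,0],"fingers":0.2},{"delta_pos":[-1,55,150],"angular":[0,0,0.15],"fingers":0.2},{"delta_pos":[-2,110,150],"angular":[0,0,0.3],"fingers":0.2},{"delta_pos":[-3,165,150],"angular":[0,0,0.45],"fingers":0.2},{"delta_pos":[-4,220,150],"angular":[0,0,0.6],"fingers":0.2},{"delta_pos":[-5,275,150],"angular":[0,0,0.75],"fingers":0.2},{"delta_pos":[-7,327,150],"angular":[0,0,0.797],"fingers":0.2},{"delta_pos":[-7,327,150],"angular":[0,0,0.797],"fingers":0.2},{"delta_pos":[-7,327,150],"angular":[0,0,0.797],"fingers":0.2}]'
python3 -m jog '[{"delta_pos":[0,0,-40],"angular":[0,0,0],"fingers":0.2},{"delta_pos":[0,0,-90],"angular":[0,0,0],"fingers":0.2},{"delta_pos":[0,0,-125],"angular":[0,0,0],"fingers":0.2},{"delta_pos":[0,0,-145],"angular":[0,0,0],"fingers":0.2},{"delta_pos":[0,0,-155],"angular":[0,0,0],"fingers":0.2},{"delta_pos":[0,0,-162],"angular":[0,0,0],"fingers":0.2},{"delta_pos":[0,0,-166],"angular":[0,0,0],"fingers":0.2},{"delta_pos":[0,0,-167],"angular":[0,0,0],"fingers":0.2},{"delta_pos":[0,0,-167],"angular":[0,0,0],"fingers":0.2}]'
```

```text
time_s: 11.1
eef_pos: [509.5, 142.2, 207.5]
ee_rot: [0.0, 0.988, 0.156, 0.0]
force: [0.2, 0.1, -0.7]
grip_width: 0.364
grip_force: 39.9
time_s: 12.22
eef_pos: [509.7, 142.5, 40.6]
ee_rot: [0.0, 0.988, 0.156, 0.0]
force: [0.2, -0.5, -0.6]
grip_width: 0.361
grip_force: 39.9
```

Release, rise, and go to blue (564,-207.5).

```bash
python3 -m jog '[{"delta_pos":[0,0,-0.5],"angular":[0,0,0],"fingers":0.42},{"delta_pos":[0,0,-0.5],"angular":[0,0,0],"fingers":0.5},{"delta_pos":[0,0,-0.5],"angular":[0,0,0],"fingers":0.8},{"delta_pos":[0,0,-0.5],"angular":[0,0,0],"fingers":1},{"delta_pos":[0,0,-0.5],"angular":[0,0,0],"fingers":1},{"delta_pos":[0,0,20],"angular":[0,0,0],"fingers":1},{"delta_pos":[0,0,70],"angular":[0,0,0],"fingers":1},{"delta_pos":[0,0,130],"angular":[0,0,0],"fingers":1},{"delta_pos":[0,0,190],"angular":[0,0,0],"fingers":1},{"delta_pos":[0,0,190],"angular":[0,0,0],"fingers":1}]'
python3 -m jog '[{"delta_pos":[9,-55,0],"angular":[0,0,-0.13],"fingers":1},{"delta_pos":[18,-115,0],"angular":[0,0,-0.27],"fingers":1},{"delta_pos":[27,-175,0],"angular":[0,0,-0.4],"fingers":1},{"delta_pos":[36,-235,0],"angular":[0,0,-0.55],"fingers":1},{"delta_pos":[45,-290,0],"angular":[0,0,-0.7],"fingers":1},{"delta_pos":[54,-350,0],"angular":[0,0,-0.797],"fingers":1},{"delta_pos":[54,-350,0],"angular":[0,0,-0.797],"fingers":1},{"delta_pos":[54,-350,-40],"angular":[0,0,-0.797],"fingers":1},{"delta_pos":[54,-350,-80],"angular":[0,0,-0.797],"fingers":1},{"delta_pos":[54,-350,-80],"angular":[0,0,-0.797],"fingers":1}]'
python3 - <<'E'
from rig import ctrl
import cv2, numpy as np
a=np.array(ctrl.capture("side")["pixels"],np.uint8);b=np.array(ctrl.capture("wrist")["pixels"],np.uint8)
x=cv2.resize(a[140:300,170:380],(525,400),interpolation=cv2.INTER_CUBIC)
cv2.imwrite("pics/p2.png",np.hstack([x,cv2.resize(b,(275,400))]))
E
```

```text
time_s: 13.48
eef_pos: [511.1, 142.7, 234.7]
ee_rot: [0.0, 0.988, 0.156, 0.004]
force: [0.2, -0.2, -0.7]
grip_width: 1.002
grip_force: 0.0
time_s: 14.72
eef_pos: [562.2, -206.0, 147.3]
ee_rot: [-0.001, 0.971, -0.239, -0.003]
force: [0.2, -0.8, -0.3]
grip_width: 1.001
grip_force: 0.0
```

View pics/p2.png

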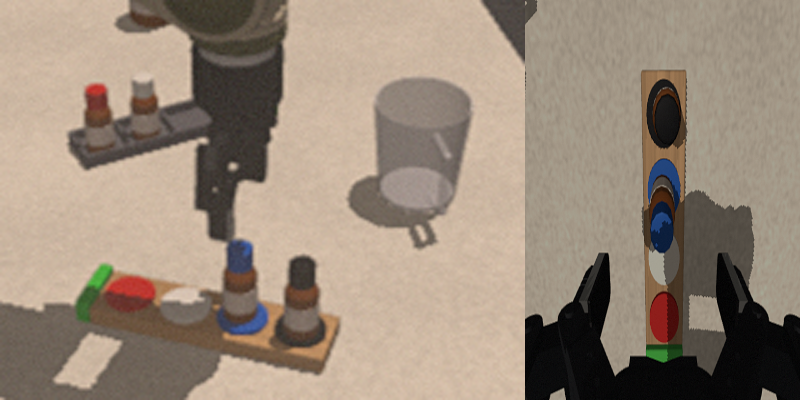

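Red and white stand upright side by side in the tray, and the gripper is above blue. Closing on blue.

```bash
python3 -m jog '[{"delta_pos":[0,0,-50],"angular":[0,0,0],"fingers":1},{"delta_pos":[0,0,-80],"angular":[0,0,0],"fingers":1},{"delta_pos":[0,0,-93],"angular":[0,0,0],"fingers":1},{"delta_pos":[0,0,-93],"angular":[0,0,0],"fingers":0.6},{"delta_pos":[0,0,-93],"angular":[0,0,0],"fingers":0.5},{"delta_pos":[0,0,-93],"angular":[0,0,0],"fingers":0.3},{"delta_pos":[0,0,-93],"angular":[0,0,0],"fingers":0.2},{"delta_pos":[0,0,-93],"angular":[0,0,0],"fingers":0.2},{"delta_pos":[0,0,-93],"angular":[0,0,0],"fingers":0.2},{"delta_pos":[0,0,-93],"angular":[0,0,0],"fingers":0.2}]' 40
```

```text
time_s: 16.08
eef_pos: [564.1, -207.8, 58.7]
ee_rot: [0.0, 0.971, -0.239, 0.001]
force: [-1.0, 0.8, 6.7]
grip_width: 0.363
grip_force: 39.3
```

```bash
python3 -m jog '[{"delta_pos":[0,0,50],"angular":[0,0,0],"fingers":0.2},{"delta_pos":[0,0,100],"angular":[0,0,0],"fingers":0.2},{"delta_pos":[-1,55,150],"angular":[0,0,0.13],"fingers":0.2},{"delta_pos":[-1,110,150],"angular":[0,0,0.26],"fingers":0.2},{"delta_pos":[-1,165,150],"angular":[0,0,0.4],"fingers":0.2},{"delta_pos":[-1,220,150],"angular":[0,0,0.53],"fingers":0.2},{"delta_pos":[-1,275,150],"angular":[0,0,0.66],"fingers":0.2},{"delta_pos":[-1,330,150],"angular":[0,0,0.797],"fingers":0.2},{"delta_pos":[-1,367,150],"angular":[0,0,0.797],"fingers":0.2},{"delta_pos":[-1,367,150],"angular":[0,0,0.797],"fingers":0.2}]'
python3 -m jog '[{"delta_pos":[0,0,0],"angular":[0,0,0],"fingers":0.2},{"delta_pos":[0,0,-40],"angular":[0,0,0],"fingers":0.2},{"delta_pos":[0,0,-90],"angular":[0,0,0],"fingers":0.2},{"delta_pos":[0,0,-125],"angular":[0,0,0],"fingers":0.2},{"delta_pos":[0,0,-145],"angular":[0,0,0],"fingers":0.2},{"delta_pos":[0,0,-155],"angular":[0,0,0],"fingers":0.2},{"delta_pos":[0,0,-162],"angular":[0,0,0],"fingers":0.2},{"delta_pos":[0,0,-166],"angular":[0,0,0],"fingers":0.2},{"delta_pos":[0,0,-167],"angular":[0,0,0],"fingers":0.2},{"delta_pos":[0,0,-167],"angular":[0,0,0],"fingers":0.2}]'
```

```text
time_s: 17.32
eef_pos: [562.1, 161.7, 207.6]
ee_rot: [-0.0, 0.987, 0.158, 0.0]
force: [0.5, -1.2, -1.3]
grip_width: 0.363
grip_force: 40.0
time_s: 18.58
eef_pos: [562.8, 159.5, 40.8]
ee_rot: [0.0, 0.988, 0.156, 0.0]
force: [0.2, -0.6, 1.2]
grip_width: 0.362
grip_force: 40.2
```

```bash
python3 -m jog '[{"delta_pos":[0,0,0],"angular":[0,0,0],"fingers":0.42},{"delta_pos":[0,0,0],"angular":[0,0,0],"fingers":0.5},{"delta_pos":[0,0,0],"angular":[0,0,0],"fingers":0.8},{"delta_pos":[0,0,0],"angular":[0,0,0],"fingers":1},{"delta_pos":[0,0,0],"angular":[0,0,0],"fingers":1},{"delta_pos":[0,0,20],"angular":[0,0,0],"fingers":1},{"delta_pos":[0,0,70],"angular":[0,0,0],"fingers":1},{"delta_pos":[0,0,130],"angular":[0,0,0],"fingers":1},{"delta_pos":[0,0,190],"angular":[0,0,0],"fingers":1},{"delta_pos":[0,0,190],"angular":[0,0,0],"fingers":1}]'
python3 -m jog '[{"delta_pos":[7,-55,0],"angular":[0,0,-0.11],"fingers":1},{"delta_pos":[14,-115,0],"angular":[0,0,-0.23],"fingers":1},{"delta_pos":[21,-175,0],"angular":[0,0,-0.35],"fingers":1},{"delta_pos":[28,-235,0],"angular":[0,0,-0.47],"fingers":1},{"delta_pos":[36,-290,0],"angular":[0,0,-0.58],"fingers":1},{"delta_pos":[43,-350,0],"angular":[0,0,-0.7],"fingers":1},{"delta_pos":[50,-397,0],"angular":[0,0,-0.797],"fingers":1},{"delta_pos":[50,-397,0],"angular":[0,0,-0.797],"fingers":1},{"delta_pos":[50,-397,-40],"angular":[0,0,-0.797],"fingers":1},{"delta_pos":[50,-397,-80],"angular":[0,0,-0.797],"fingers":1}]'
python3 - <<'E'
from rig import ctrl
import cv2, numpy as np
a=np.array(ctrl.capture("side")["pixels"],np.uint8);b=np.array(ctrl.capture("wrist")["pixels"],np.uint8)
x=cv2.resize(a[140:300,170:380],(525,400),interpolation=cv2.INTER_CUBIC)
cv2.imwrite("pics/p3.png",np.hstack([x,cv2.resize(b,(275,400))]))
E
```

```text
time_s: 19.82
eef_pos: [564.1, 159.7, 235.2]
ee_rot: [0.0, 0.988, 0.156, 0.005]
force: [0.2, 0.6, -1.1]
grip_width: 0.997
grip_force: 0.0
time_s: 21.08
eef_pos: [612.3, -236.5, 148.6]
ee_rot: [-0.0, 0.971, -0.239, -0.0]
force: [-0.1, 0.4, 0.1]
grip_width: 1.003
grip_force: 0.0
```

View pics/p3.png

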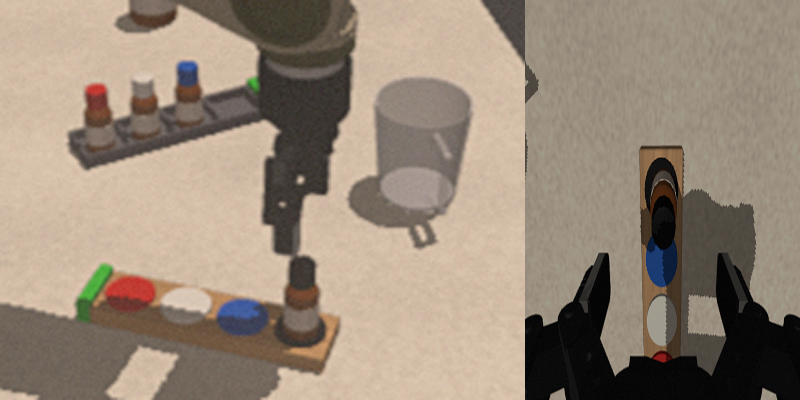

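Red, white and blue stand upright in the tray, and black sits centred between the jaws in the wrist panel. Closing on black.

```bash
python3 -m jog '[{"delta_pos":[0,0,-50],"angular":[0,0,0],"fingers":1},{"delta_pos":[0,0,-80],"angular":[0,0,0],"fingers":1},{"delta_pos":[0,0,-93],"angular":[0,0,0],"fingers":1},{"delta_pos":[0,0,-93],"angular":[0,0,0],"fingers":0.6},{"delta_pos":[0,0,-93],"angular":[0,0,0],"fingers":0.5},{"delta_pos":[0,0,-93],"angular":[0,0,0],"fingers":0.3},{"delta_pos":[0,0,-93],"angular":[0,0,0],"fingers":0.2},{"delta_pos":[0,0,-93],"angular":[0,0,0],"fingers":0.2},{"delta_pos":[0,0,-93],"angular":[0,0,0],"fingers":0.2},{"delta_pos":[0,0,-93],"angular":[0,0,0],"fingers":0.2}]' 40
```

```text
time_s: 22.42
eef_pos: [613.1, -237.8, 58.8]
ee_rot: [0.0, 0.971, -0.239, 0.001]
force: [-1.8, 0.8, 5.6]
grip_width: 0.362
grip_force: 39.5
```

```bash
python3 -m jog '[{"delta_pos":[0,0,50],"angular":[0,0,0],"fingers":0.2},{"delta_pos":[0,0,100],"angular":[0,0,0],"fingers":0.2},{"delta_pos":[1,55,150],"angular":[0,0,0.11],"fingers":0.2},{"delta_pos":[1,110,150],"angular":[0,0,0.23],"fingers":0.2},{"delta_pos":[1,165,150],"angular":[0,0,0.35],"fingers":0.2},{"delta_pos":[2,220,150],"angular":[0,0,0.47],"fingers":0.2},{"delta_pos":[2,275,150],"angular":[0,0,0.58],"fingers":0.2},{"delta_pos":[2,330,150],"angular":[0,0,0.69],"fingers":0.2},{"delta_pos":[3,380,150],"angular":[0,0,0.797],"fingers":0.2},{"delta_pos":[3,414,150],"angular":[0,0,0.797],"fingers":0.2}]'
python3 -m jog '[{"delta_pos":[0,0,0],"angular":[0,0,0],"fingers":0.2},{"delta_pos":[0,0,-40],"angular":[0,0,0],"fingers":0.2},{"delta_pos":[0,0,-90],"angular":[0,0,0],"fingers":0.2},{"delta_pos":[0,0,-125],"angular":[0,0,0],"fingers":0.2},{"delta_pos":[0,0,-145],"angular":[0,0,0],"fingers":0.2},{"delta_pos":[0,0,-155],"angular":[0,0,0],"fingers":0.2},{"delta_pos":[0,0,-162],"angular":[0,0,0],"fingers":0.2},{"delta_pos":[0,0,-166],"angular":[0,0,0],"fingers":0.2},{"delta_pos":[0,0,-167],"angular":[0,0,0],"fingers":0.2},{"delta_pos":[0,0,-167],"angular":[0,0,0],"fingers":0.2}]'
```

```text
time_s: 23.68
eef_pos: [615.2, 178.8, 207.6]
ee_rot: [-0.0, 0.988, 0.158, 0.0]
force: [0.5, -0.5, -1.4]
grip_width: 0.361
grip_force: 39.8
time_s: 24.92
eef_pos: [615.8, 176.5, 40.8]
ee_rot: [0.0, 0.988, 0.156, 0.0]
force: [0.6, -0.7, 1.2]
grip_width: 0.357
grip_force: 39.9
```

Release, rise, move clear, and check.

```bash
python3 -m jog '[{"delta_pos":[0,0,0],"angular":[0,0,0],"fingers":0.42},{"delta_pos":[0,0,0],"angular":[0,0,0],"fingers":0.5},{"delta_pos":[0,0,0],"angular":[0,0,0],"fingers":0.8},{"delta_pos":[0,0,0],"angular":[0,0,0],"fingers":1},{"delta_pos":[0,0,0],"angular":[0,0,0],"fingers":1},{"delta_pos":[0,0,20],"angular":[0,0,0],"fingers":1},{"delta_pos":[0,0,70],"angular":[0,0,0],"fingers":1},{"delta_pos":[0,0,130],"angular":[0,0,0],"fingers":1},{"delta_pos":[0,0,190],"angular":[0,0,0],"fingers":1},{"delta_pos":[0,0,190],"angular":[0,0,0],"fingers":1}]'
python3 -m jog '[{"delta_pos":[-60,-60,0],"angular":[0,0,0],"fingers":1},{"delta_pos":[-100,-120,0],"angular":[0,0,0],"fingers":1},{"delta_pos":[-150,-170,0],"angular":[0,0,0],"fingers":1},{"delta_pos":[-200,-230,0],"angular":[0,0,0],"fingers":1},{"delta_pos":[-200,-230,0],"angular":[0,0,0],"fingers":1},{"delta_pos":[-200,-230,0],"angular":[0,0,0],"fingers":1},{"delta_pos":[-200,-230,0],"angular":[0,0,0],"fingers":1},{"delta_pos":[-200,-230,0],"angular":[0,0,0],"fingers":1}]'
python3 - <<'E'
from rig import ctrl
import cv2, numpy as np
a=np.array(ctrl.capture("side")["pixels"],np.uint8);b=np.array(ctrl.capture("top")["pixels"],np.uint8)
x=cv2.resize(a[90:290,170:380],(420,400),interpolation=cv2.INTER_CUBIC)
y=cv2.resize(b[120:300,205:375],(378,400),interpolation=cv2.INTER_CUBIC)
cv2.imwrite("pics/p4.png",np.hstack([x,y]))
E
```

```text
time_s: 26.18
eef_pos: [617.0, 176.8, 237.3]
ee_rot: [0.0, 0.988, 0.156, 0.006]
force: [-0.3, -0.1, -1.1]
grip_width: 1.004
grip_force: 0.0
time_s: 27.18
eef_pos: [416.0, -52.7, 230.2]
ee_rot: [-0.0, 0.988, 0.157, -0.0]
force: [-0.7, 0.0, -0.4]
grip_width: 0.999
grip_force: 0.0
```

View pics/p4.png

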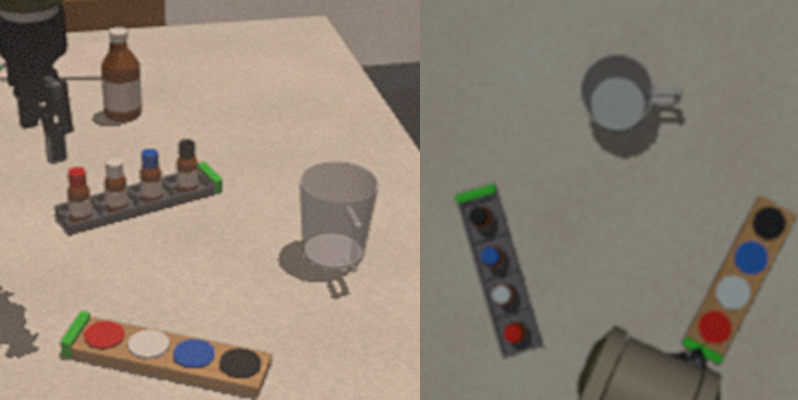

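All four bottles stand upright in the tray. Counted from its green end they run black, blue, white, red, as asked. The jug and the tall bottle have not moved, and the arm is clear.

```bash
python3 -c "
from rig import ctrl
print(ctrl.finish_job())"
```

```text
the job is handed in; nothing more can be done
None
```

The job is handed in at about 27 s: all four bottles stand upright in the tray in the order black, blue, white, red from its green end, and the arm never worked near the jug, tall bottle or jar (the jar was out of frame in my last pictures).

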